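Switch off the toy bar before the meal

TASK

Mealtime: clear the toy bar on the high-chair tray and switch it off. First lift the upturned cup and the teething ring off the toggles without switching any, and set down (do not drop) the cup, still mouth-down, within the rim of the round cup stand and the ring flat in the toy caddy; then, with the shut fingertips, sweep all four toggles off in one drag along the bar, toggle after toggle towards the end they tip over to, without lifting off partway or pressing hard on the bar. Leave everything else where it is.

Things in the scene. Friction and masses are not known exactly. Their poses are not given: they have to be found in the camera images.
- bank: white toy bar 300 (x) x 54 (y) mm, flat top 28 mm above its origin (centre of underside), fixed on the cream tray (tray top 8 mm above the table, rim 14). Four beech toggles hinge about its y axis at x = -99 (toggle 1), -33, +33, +99 mm (toggle 4), y = 0, z = 36. On: leaning a little to -x; off: lying over to +x, so the drag runs along +x. The cup and the ring cover any two of them.
- cup: pink silicone cup (rigid), 75 mm tall, mouth-down over a toggle on the bar's flat top. Origin: centre of the mouth plane, its lower end; z points up to the closed end. Outer diameter 62 mm at the mouth, 49 mm 12 mm below the top, 48 mm at the top; 60 to 130 g. The toggle inside reaches 54 mm above the bar's top: lift straight up.
- teether: beech teething ring lying flat on the bar's top round one of the toggles: outer diameter 62 mm, hole 42 mm, 22 mm thick, 25 to 60 g. Origin: centre of the underside; z up. The toggle stands up through it to 54 mm above the bar's top, so lift straight up. While it lies there that toggle cannot lie right over.
- stand: round grey cup stand fixed on the table beside the tray: outer diameter 100 mm, floor 4 mm above its origin (centre of the underside), surrounded by a rim 12 mm high and 88 mm in inner diameter.
- caddy: grey open toy caddy fixed on the table beside the tray, 150 mm (its x) by 110 mm (its y), walls 40 mm high and 4 mm thick, floor 4 mm above its origin (centre of the underside). The stand is on one side of the tray and the caddy on the other, either way round.
- plate: stainless steel divided plate, diameter 180 mm, 22 mm high, origin at the centre of its underside. A bystander: leave it where it is.
- bottle: clear baby bottle, standing, diameter 58 mm, 160 mm tall, the tallest thing near the bar: mind the gripper's body. Origin: centre of its underside. A bystander: leave it where it is.
- tub: lidded snack tub with a spring clip, about 84 by 104 mm, 58 mm high, origin at the centre of its underside. A bystander: leave it where it is.
- spoon: plastic spoon 150 mm long lying beyond the bar, under 30 mm high. A bystander: leave it where it is.
- beaker: white stacking cup, diameter 64 mm, 60 mm high, origin at the centre of its underside. A bystander: leave it where it is.
- block: beech toy block, 60 mm cube, origin at the centre of its underside. A bystander: leave it where it is.
- toggle1 (a joint): tip angle of toggle 1 (rad) about the bar's y axis: -0.3 on (leaning to the bar's -x), 0 upright, 1.25 off (lying over to +x). It falls by its own weight to whichever side of upright it is on, and takes under 1 N to push.
- toggle1_tip (a point): centre of the crossbar (14 mm diameter, 22 long) atop toggle 1, a beech paddle 10 x 20 mm, 39 mm from its hinge. Highest point above the bar's top: 52 mm on, 54 upright, 28 off; fingertips travelling 30 to 46 mm above the bar's top push it over and pass above it once it lies down.
- toggle2 (a joint): tip angle of toggle 2 (rad) about the bar's y axis: -0.3 on (leaning to the bar's -x), 0 upright, 1.25 off (lying over to +x). It falls by its own weight to whichever side of upright it is on, and takes under 1 N to push.
- toggle2_tip (a point): centre of the crossbar (14 mm diameter, 22 long) atop toggle 2, a beech paddle 10 x 20 mm, 39 mm from its hinge. Highest point above the bar's top: 52 mm on, 54 upright, 28 off; fingertips travelling 30 to 46 mm above the bar's top push it over and pass above it once it lies down.
- toggle3 (a joint): tip angle of toggle 3 (rad) about the bar's y axis: -0.3 on (leaning to the bar's -x), 0 upright, 1.25 off (lying over to +x). It falls by its own weight to whichever side of upright it is on, and takes under 1 N to push.
- toggle3_tip (a point): centre of the crossbar (14 mm diameter, 22 long) atop toggle 3, a beech paddle 10 x 20 mm, 39 mm from its hinge. Highest point above the bar's top: 52 mm on, 54 upright, 28 off; fingertips travelling 30 to 46 mm above the bar's top push it over and pass above it once it lies down.
- toggle4 (a joint): tip angle of toggle 4 (rad) about the bar's y axis: -0.3 on (leaning to the bar's -x), 0 upright, 1.25 off (lying over to +x). It falls by its own weight to whichever side of upright it is on, and takes under 1 N to push.
- toggle4_tip (a point): centre of the crossbar (14 mm diameter, 22 long) atop toggle 4, a beech paddle 10 x 20 mm, 39 mm from its hinge. Highest point above the bar's top: 52 mm on, 54 upright, 28 off; fingertips travelling 30 to 46 mm above the bar's top push it over and pass above it once it lies down.

How it is judged:
By the outcome, as a careful person would: the job done as asked, in the order asked, and still so for the second after the job is handed in, with the robot touching nothing.
It also fails if it takes over 69 s, if anything falls off the work surface, if the arm or the gripper's body presses on something with over 40 N, if the wrist force passes 120 N, or if a joint passes its speed limit or range.

ROBOT

A 7-joint arm with a two-finger parallel gripper is mounted at the origin on the work surface. World frame = base frame: x ahead of the robot, y to its left, z up, the work surface at z = 0. Lengths are in m, angles in degrees, forces in N, time in s.
With the tool pointing down it reaches from about 0.425 to 0.875 m from the base axis. Payload 4.7 kg.
Tool frame: the origin (TCP) lies between the finger pads; the fingertips stand 19 mm ahead of it and the grasp point (between the pads) is the TCP; x points along the fingers, z is the direction in which the jaws open and shut, and the axes are right-handed (so a half turn about x gives the same grasp; the last joint's range is limited). The gripper opens to 87 mm and grips with 3 to 60 N. Pads are 19 mm wide; open, the fingers measure 117 mm over their backs; the gripper's body (75 mm by 190 mm) begins 51 mm behind the grasp point.
Start: joints at [75.579, 18.392, -4.016, 83.108, 1.295, 78.541, -3.26], TCP at [0.171, -0.627, 0.242] pointing down, gripper open.
Joint ranges: [-163.93, 163.93], [-17.29, 119.83], [-79.2, 71.16], [3.27, 140.29], [-89.18, 269.18], [5.43, 117.66], [-154.24, 154.24]. Speed limits (degrees/s): [147.25, 147.25, 180, 180, 180, 180, 180].

INTERFACE

Orientations are given as [roll, pitch, yaw] about the fixed x, y, z axes, in that order (R = Rz(yaw) Ry(pitch) Rx(roll)).
In Python, from cell import monitor, read_camera, camera_model, env, regions_of gives the robot as it stands. The module is installed in compiled form; this text tells all that it offers.
- The arm moves only by the tool step_arm, never from a script. Its argument "deltas" is a list of rows, each a list of 5 numbers: the gripper's target within -1 to 1 (fully open at 1, half-way at 0, shut at -1), then the shift along the tool's x, y, z in m, then the turn about the tool's x in degrees. A call has 1 to 12 rows; each row is the pose to reach, as a shift and turn from the pose commanded when the call began, along the tool's axes at that moment; what a row does not reach only later rows make up. A row lasts 1/8 s, in which the tool goes at most 62.5 mm and 10.7 degrees, less where a joint would pass 70% of its speed; a pose out of reach is approached as far as the arm can. A call with a gripper value outside its range is refused whole. The fingers move at their own pace and stop on an object; "newtons" is the grip in N (left out, the last holds). Time passes only in rows, so rows that repeat a pose let the fingers close. It gives the time, the measured TCP pose, the force and the opening at its end, in the units of the state.
- monitor.get_obs(): the state, without advancing time (a new reading comes with each control period).
- read_camera(name): name is "side" or "top"; returns (picture, depth): 400x640x3 uint8, red, green, blue; 400x640 float32, m along the optical axis (not along the pixel's ray), 0 where there is no reading.
- camera_model(name): a dict with "fx", "fy", "cx", "cy" (pixels), "k1" (the pictures are not rectified: a ray, as slopes to the right and down, at radius r is drawn at 1 + k1 r^2 times it, then the intrinsics apply), "xyz" and "attitude" of the camera in the world. Camera axes: x right, y down, z forward; pixel columns grow to the right and rows downward; lengths in m; the calibration is good to about 2 mm. A picture is of the moment at which its call begins. camera_model takes no time and is no camera call.
- env.sign_off(): hands the job in, once; it reports no verdict.
Trained networks look in the newest picture that a camera, given by its name, has taken for a name from the list of things; names that differ only in an ending like _2 or _b are one class to them, and where a whole thing is asked for, a point or a joint stands for the part that bears it (a point fixed in the world has none). Each returns a list of dicts, best first, with "p" (0 to 1); they miss things now and then, are a little off and sometimes report something else, mostly with a low value. They report only what shows in the picture. A call takes as long as a camera call.
- regions_of(camera, thing): "pixels" (400x640 bool, what is visible of it) and "pixel" ([column, row] in pixels, amid what is visible of it).
The state is a dict: "time_s": time; "qpos": joint angles; "joint_velocities": joint speeds; "effort": joint torques, N m; "tool_pos": TCP position; "tool_rot": TCP orientation; "force": force on the tool from outside, world axes, zero at the start; "wrist_torque": the same for the moment, N m; "grip_width": finger opening in m.
Only numpy, scipy, OpenCV 4.12 (cv2) and the standard library are available. Lean on these libraries where they do the work, as an engineer would, in place of code of your own. Each camera call takes 0.05 s, during which the arm holds its last target. There are 200 camera calls.

## Working session

There is one attempt and no reset: what is moved stays moved. The work goes in short steps, Python scripts to look and compute and a tool call to move; the robot and the scene stay as the last step left them, time stands still between calls to the robot, and variables do not carry over. Pictures are saved under pics/ and viewed, about 8 in all and at most 12, crops included, and the job is handed in when it is done.

Besides the shell and the picture viewer there is one more tool, called as a command line: name --pt "numbers of a row" for each row, then --argument value for the rest. step_arm: Moves the arm, as the interface text tells. Its arguments: {"type":"object","properties":{"deltas":{"type":"array"},"newtons":{"type":"number"}},"required":["deltas"]}

```bash
mkdir -p pics; cat > h.py <<'E'
import numpy as np, cv2
from scipy.spatial.transform import Rotation as R
from cell import monitor, read_camera, camera_model, env, regions_of
def pts(cam, depth, mask=None):
    m=camera_model(cam)
    if mask is None: mask=np.ones(depth.shape,bool)
    v,u=np.nonzero(mask&(depth>0)); z=depth[v,u]
    K=np.array([[m['fx'],0,m['cx']],[0,m['fy'],m['cy']],[0,0,1.]])
    p=cv2.undistortPoints(np.stack([u,v],1).astype(float)[:,None],K,np.array([m['k1'],0,0,0,0.]))[:,0]
    c=np.c_[p*z[:,None],z]
    return c@R.from_euler('xyz',m['attitude'],degrees=True).as_matrix().T+np.array(m['xyz'])
E
cat > a.py <<'E'
from h import *
print(monitor.get_obs()); 
for c in('side','top'):
    im,d=read_camera(c); print(c,camera_model(c)); cv2.imwrite(f'pics/{c}0.png',im[:,:,::-1])
    for t in 'bank cup teether stand caddy plate bottle tub spoon beaker block toggle1'.split():
        for r in regions_of(c,t)[:4 if t=='toggle1' else 1]:
            if r['p']<.3: continue
            P=pts(c,d,r['pixels'])
            if len(P)<5: continue
            zt=np.percentile(P[:,2],95); T=P[P[:,2]>zt-.008]
            print(t,round(r['p'],2),r['pixel'],len(P),'med',np.median(P,0).round(3),'ztop',zt.round(3),'top c',((np.percentile(T[:,:2],2,0)+np.percentile(T[:,:2],98,0))/2).round(3),'ext',np.percentile(P,2,0).round(3),np.percentile(P,98,0).round(3))
E
python3 a.py
```

```text
{'time_s': 0.0, 'qpos': array([75.57986243, 18.43971538, -4.01708056, 83.17455518,  1.29664864,
       78.54233508, -3.26094048]), 'joint_velocities': array([-4.47236215e-04,  1.64464136e-02,  4.75952774e-02, -4.44335110e-03,
       -3.96361067e-05, -3.86008081e-03,  1.10923151e-01]), 'effort': array([ 7.89713722e-04, -4.91278625e+01, -4.04016897e-01, -3.12519658e+01,
       -6.39937911e-02,  4.36598877e-02,  1.49730708e-04]), 'tool_pos': array([ 0.17055039, -0.6266821 ,  0.24045733]), 'tool_rot': array([-176.4264828 ,   89.88852207,  108.80425536]), 'force': array([-1.04320086,  0.1579233 , -0.6949678 ]), 'wrist_torque': array([ 2.65998935e-02, -2.00293342e-02, -8.11577002e-05]), 'grip_width': 0.08678724758310641}
side {'fx': 442.78977293848936, 'fy': 442.78977293848936, 'cx': 320.5901673525907, 'cy': 204.2280351843686, 'k1': -0.035172040444048334, 'xyz': array([ 0.48672525, -1.03476943,  0.8334567 ]), 'attitude': array([-126.65921445,   -0.67840261,   -4.55423396])}
bank 0.61 [324.0, 232.7] 710 med [ 0.571 -0.143  0.036] ztop 0.086 top c [ 0.572 -0.091] ext [ 0.546 -0.195  0.015] [
[... 3146 characters left out ...]
aker 0.87 [383.8, 130.5] 490 med [ 0.762 -0.178  0.033] ztop 0.068 top c [ 0.755 -0.174] ext [ 0.726 -0.203  0.007] [ 0.785 -0.146  0.07 ]
block 0.65 [395.2, 268.9] 619 med [ 0.39  -0.178  0.066] ztop 0.071 top c [ 0.389 -0.181] ext [ 0.36  -0.219  0.007] [ 0.419 -0.149  0.072]
toggle1 0.65 [332.5, 198.4] 85 med [ 0.573 -0.018  0.082] ztop 0.089 top c [ 0.573 -0.022] ext [ 0.562 -0.028  0.041] [ 0.583 -0.005  0.09 ]
toggle1 0.48 [353.3, 199.7] 70 med [ 0.57  -0.081  0.08 ] ztop 0.089 top c [ 0.57  -0.087] ext [ 0.561 -0.092  0.044] [ 0.58  -0.071  0.091]
toggle1 0.4 [379.0, 200.3] 69 med [ 0.569 -0.147  0.075] ztop 0.087 top c [ 0.568 -0.152] ext [ 0.56  -0.156  0.045] [ 0.578 -0.137  0.09 ]
```

View pictures.

View pics/top0.png

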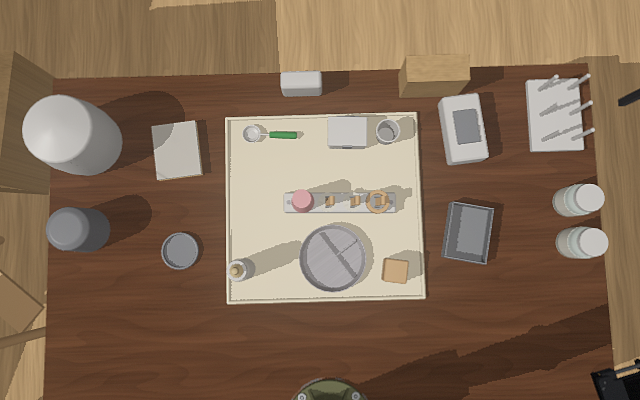

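View pics/side0.png

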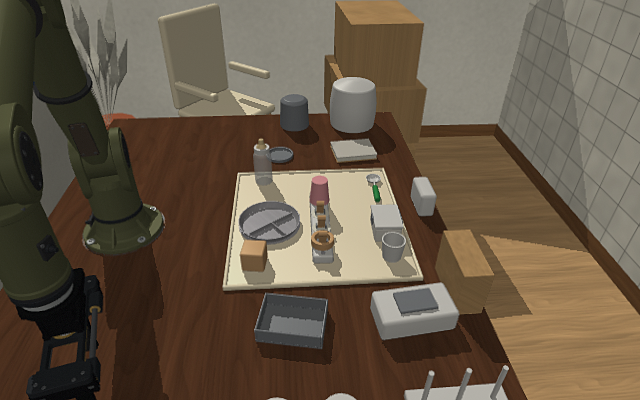

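```bash
cat > b.py <<'E'
from h import *
from scipy.optimize import least_squares
for c in('side','top'):
    im,d=read_camera(c); P=pts(c,d)
    def circ(mask,r,name):
        Q=P[mask]; 
        f=least_squares(lambda p:np.hypot(Q[:,0]-p[0],Q[:,1]-p[1])-r,Q[:,:2].mean(0),loss='soft_l1',f_scale=.002)
        print(c,name,len(Q),f.x.round(4),'res',np.abs(f.fun).mean().round(4))
    box=lambda x,y,w:(abs(P[:,0]-x)<w)&(abs(P[:,1]-y)<w)
    z=P[:,2]
    circ(box(.465,.387,.07)&(z>.0085)&(z<.02),.047,'standrim')
    Q=P[box(.576,.054,.045)&(z>.102)&(z<.12)]; print('cuptop',len(Q),Q.mean(0).round(4),((Q.min(0)+Q.max(0))/2).round(4))
    Q=P[box(.57,-.142,.045)&(z>.052)&(z<.064)]; print('ringtop',len(Q),((Q.min(0)+Q.max(0))/2).round(4),np.ptp(Q,axis=0).round(4))
    Q=P[(abs(P[:,0]-.572)<.04)&(abs(P[:,1]+.045)<.17)&(z>.033)&(z<.040)]
    r=cv2.minAreaRect(Q[:,:2].astype(np.float32)); print('bank',r,Q[:,2].mean().round(4))
    Q=P[box(.483,-.38,.1)&(z>.035)&(z<.048)]; print('caddy',cv2.minAreaRect(Q[:,:2].astype(np.float32)))
E
python3 b.py
```

```text
side standrim 66 [0.4569 0.3871] res 0.0027
cuptop 151 [0.5779 0.0496 0.1093] [0.5787 0.0528 0.1083]
ringtop 185 [ 0.5708 -0.1423  0.0579] [0.0599 0.0679 0.0116]
bank ((0.5722396373748779, -0.0680314302444458), (0.2534242570400238, 0.057218216359615326), 88.1371078491211) 0.0359
caddy ((0.48270437121391296, -0.3811131417751312), (0.11314065754413605, 0.1510581225156784), 78.29407501220703)
top standrim 222 [0.456  0.3888] res 0.0025
cuptop 287 [0.5768 0.0551 0.1099] [0.5766 0.0553 0.1088]
ringtop 232 [ 0.57   -0.1423  0.058 ] [0.0585 0.0607 0.0119]
bank ((0.5709313750267029, -0.043319180607795715), (0.29580143094062805, 0.056566912680864334), 88.30743408203125) 0.0359
caddy ((0.48287928104400635, -0.38042259216308594), (0.11308369040489197, 0.14986461400985718), 78.44666290283203)
```

```bash
cat >> h.py <<'E'
def rel(target, jaw_yaw=None):
    """shift in current tool axes to world target; turn about tool x so jaw axis lies along world yaw (deg, mod 180)"""
    o=monitor.get_obs(); M=R.from_euler('xyz',o['tool_rot'],degrees=True).as_matrix()
    s=M.T@(np.array(target)-o['tool_pos']); t=None
    if jaw_yaw is not None:
        cur=np.degrees(np.arctan2(M[1,2],M[0,2])); t=-(jaw_yaw-cur)  # tool x down: +turn lowers yaw
        t=(t+90)%180-90
    return s.round(4), t
E
python3 -c "
from h import *
o=monitor.get_obs();print(R.from_euler('xyz',o['tool_rot'],degrees=True).as_matrix().round(3),o['time_s'])
print(rel([.57,-.1425,.20],-2))"
```

```text
[[-0.     0.965  0.263]
 [-0.     0.263 -0.965]
 [-1.    -0.     0.   ]] 1.4
(array([ 0.0415,  0.5126, -0.3628]), np.float64(-72.7709947488048))
```

step_arm --pt "1 0 0.05 -0.035 -7" --pt "1 0 0.1 -0.07 -15" --pt "1 0 0.15 -0.105 -24" --pt "1 0 0.2 -0.14 -33" --pt "1 0 0.25 -0.176 -42" --pt "1 0 0.3 -0.212 -50" --pt "1 0.01 0.35 -0.248 -58" --pt "1 0.02 0.4 -0.283 -65" --pt "1 0.03 0.45 -0.318 -70" --pt "1 0.04 0.49 -0.347 -73" --pt "1 0.04 0.513 -0.363 -73" --pt "1 0.04 0.513 -0.363 -73" --newtons 15

```text
time_s: 2.9
tool_pos: [0.5715, -0.1391, 0.2015]
tool_rot: [74.1, 89.9, 72.6]
force: [-0.3, 0.6, 0.5]
grip_width: 0.0873
```

```bash
python3 -c "
from h import *
o=monitor.get_obs();print(o['tool_pos'],o['qpos'],o['force'],o['time_s'])
print(R.from_euler('xyz',o['tool_rot'],degrees=True).as_matrix().round(3))
print(rel([.5705,-.1425,.056],-2))"
```

```text
[ 0.57153788 -0.13909931  0.20146904] [ 40.46909883  15.1566263  -34.42746225  94.39738871   8.78761779
  73.17886729   2.93821704] [-0.34506292  0.63917263  0.5267878 ] 2.9
[[ 0.     0.026  1.   ]
 [ 0.002  1.    -0.026]
 [-1.     0.002  0.   ]]
(array([ 0.1455, -0.0037, -0.001 ]), np.float64(0.515676487057803))
```

step_arm --pt "1 0.03 0 0 0" --pt "1 0.06 -0.001 0 0" --pt "1 0.08 -0.001 0 0" --pt "1 0.08 -0.001 0 0" --pt "1 0.08 -0.001 0 0"

```text
time_s: 3.52
tool_pos: [0.571, -0.1436, 0.1227]
tool_rot: [-20.1, 89.9, -21.9]
force: [-0.2, 0.6, -0.4]
grip_width: 0.0871
```

```bash
cat > c.py <<'E'
from h import *
im,d=read_camera('side'); P=pts('side',d)
cv2.imwrite('pics/s1.png',cv2.resize(im[140:300,220:440],None,fx=3,fy=3,interpolation=3)[:,:,::-1])
print(rel([.5705,-.1425,.056],-2),monitor.get_obs()['tool_pos'])
E
python3 c.py
```

```text
(array([ 0.067 ,  0.0011, -0.0009]), np.float64(0.21697080810945124)) [ 0.57121393 -0.14352509  0.12295884]
```

View pics/s1.png

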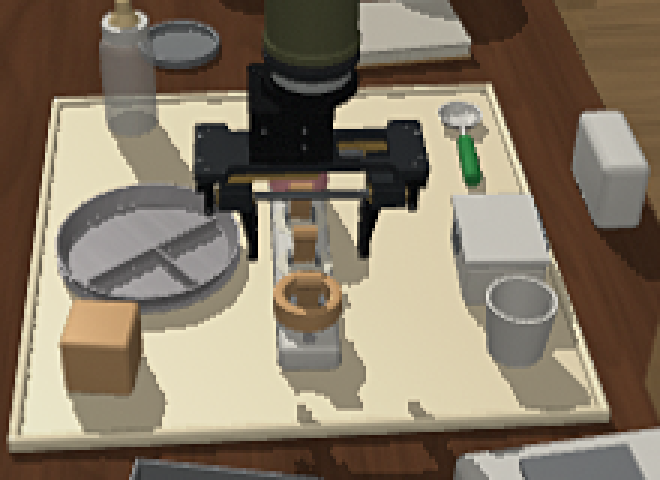

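step_arm --pt "1 0.025 0.001 0 0" --pt "1 0.05 0.001 -0.001 0" --pt "1 0.065 0.001 -0.001 0" --pt "1 0.066 0.001 -0.001 0" --pt "1 0.066 0.001 -0.001 0" --pt "-0.2 0.066 0.001 -0.001 0" --pt "-0.2 0.066 0.001 -0.001 0" --pt "-0.2 0.066 0.001 -0.001 0" --pt "-0.2 0.066 0.001 -0.001 0" --pt "-0.2 0.066 0.001 -0.001 0" --pt "-0.2 0.066 0.001 -0.001 0" --pt "-0.2 0.066 0.001 -0.001 0" --newtons 10

```text
time_s: 5.08
tool_pos: [0.5696, -0.1422, 0.0558]
tool_rot: [-29.5, 90.0, -31.2]
force: [0.9, -0.0, 2.9]
grip_width: 0.0616
```

step_arm --pt "-0.2 -0.005 0 0 0" --pt "-0.2 -0.011 -0.001 0 0" --pt "-0.2 -0.018 -0.0015 0 0" --pt "-0.2 -0.026 -0.0015 0 0" --pt "-0.2 -0.034 -0.0015 0 0" --pt "-0.2 -0.043 -0.0015 0 0" --pt "-0.2 -0.053 -0.0015 0 0" --pt "-0.2 -0.07 0 0 0" --pt "-0.2 -0.09 0 0 0" --pt "-0.2 -0.11 0 0 0" --pt "-0.2 -0.11 0 0 0"

```text
time_s: 6.45
tool_pos: [0.5708, -0.1424, 0.1681]
tool_rot: [-19.1, 89.8, -20.8]
force: [-0.5, 0.1, -0.2]
grip_width: 0.0611
```

```bash
cat > c.py <<'E'
from h import *
im,d=read_camera('side')
cv2.imwrite('pics/s2.png',cv2.resize(im[110:350,220:440],None,fx=2.4,fy=2.4,interpolation=3)[:,:,::-1])
for t in('toggle1','teether'):
  for r in regions_of('side',t)[:4]:
    P=pts('side',d,r['pixels']); print(t,r['p'],r['pixel'],np.median(P,0).round(3),np.percentile(P,[2,98],0).round(3).tolist())
print(rel([.483,-.3805,.13],-12),monitor.get_obs())
E
python3 c.py
```

```text
toggle1 0.59 [322.2, 236.0] [ 0.57  -0.155  0.072] [[0.561, -0.162, 0.044], [0.579, -0.147, 0.088]]
toggle1 0.55 [320.9, 222.7] [ 0.572 -0.088  0.065] [[0.563, -0.097, 0.04], [0.582, -0.08, 0.085]]
teether 0.7 [323.0, 203.9] [ 0.57  -0.156  0.165] [[0.543, -0.175, 0.149], [0.598, -0.117, 0.171]]
(array([ 0.0351, -0.2408, -0.0784]), np.float64(10.222920827782005)) {'time_s': 6.6, 'qpos': array([ 40.4072527 ,  16.61943459, -34.08537447,  97.09694972,
         9.87021345,  69.35930013,   2.15128082]), 'joint_velocities': array([-0.06328326,  0.56423668, -0.05552743,  0.52091403,  0.01074555,
       -0.1076978 , -0.00686245]), 'effort': array([-5.34455117e-02, -4.15316641e+01, -5.02328888e+00, -3.00915563e+01,
       -6.47900021e-02,  1.93966669e-02,  6.66208780e-05]), 'tool_pos': array([ 0.56887646, -0.14221752,  0.16501619]), 'tool_rot': array([-178.53638316,   89.94211046,  179.68653842]), 'force': array([-0.74294292, -1.08175143, -0.60982815]), 'wrist_torque': array([-0.01208324, -0.10657435, -0.0494058 ]), 'grip_width': 0.06118067479359615}
```

View pics/s2.png

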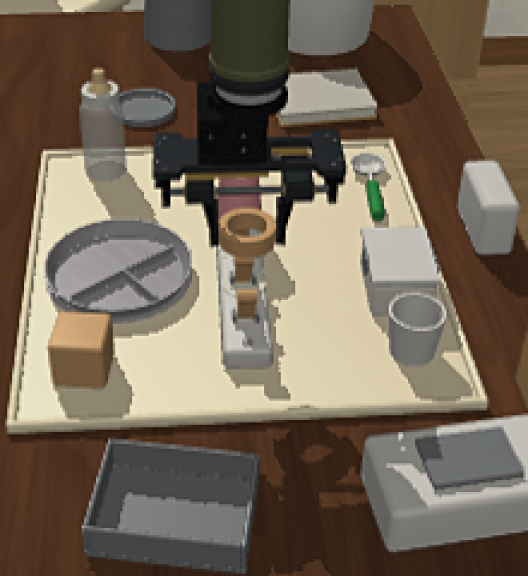

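step_arm --pt "-0.2 0 -0.02 -0.006 1" --pt "-0.2 0 -0.055 -0.018 3" --pt "-0.2 0 -0.095 -0.031 5" --pt "-0.2 0 -0.135 -0.044 7" --pt "-0.2 0 -0.175 -0.057 9" --pt "-0.2 0 -0.21 -0.069 10" --pt "-0.2 0 -0.234 -0.076 10" --pt "-0.2 0.02 -0.241 -0.079 10" --pt "-0.2 0.05 -0.241 -0.079 10" --pt "-0.2 0.08 -0.241 -0.079 10" --pt "-0.2 0.1 -0.241 -0.079 10" --pt "-0.2 0.1 -0.241 -0.079 10"

```text
time_s: 8.1
tool_pos: [0.4816, -0.3791, 0.063]
tool_rot: [149.4, 89.7, 137.7]
force: [0.2, -0.8, 0.2]
grip_width: 0.0613
```

```bash
cat > c.py <<'E'
from h import *
im,d=read_camera('side')
for t in('teether',):
  for r in regions_of('side',t)[:1]:
    P=pts('side',d,r['pixels']); print(t,r['p'],r['pixel'],np.median(P,0).round(3),np.percentile(P,[2,98],0).round(3).tolist())
o=monitor.get_obs();print(rel([.483,-.3805,.025],-12),o['tool_pos'],o['force'],o['qpos'])
E
python3 c.py
```

```text
teether 0.59 [290.9, 312.8] [ 0.479 -0.392  0.062] [[0.452, -0.41, 0.044], [0.508, -0.357, 0.067]]
(array([ 0.0409, -0.    , -0.0004]), np.float64(0.25056085861960753)) [ 0.48340299 -0.38055705  0.06593432] [ 0.44571547 -0.61325853  0.48729789] [ 55.35124021  24.20286375 -24.04433359  98.45027691  11.15268414
  59.67393675  15.77996495]
```

step_arm --pt "-0.2 0.01 0 0 0" --pt "-0.2 0.022 0 0 0" --pt "-0.2 0.031 0 0 0" --pt "-0.2 0.035 0 0 0" --pt "-0.2 0.037 0 0 0" --pt "-0.2 0.037 0 0 0" --pt "-0.2 0.037 0 0 0"

```text
time_s: 9.07
tool_pos: [0.4832, -0.3808, 0.0289]
tool_rot: [-36.6, 90.0, -48.3]
force: [-0.3, -0.2, 0.2]
grip_width: 0.0612
```

step_arm --pt "-0.2 0.0015 0 0 0" --pt "-0.2 0.003 0 0 0" --pt "-0.2 0.004 0 0 0" --pt "-0.2 0.004 0 0 0"

```text
time_s: 9.57
tool_pos: [0.4829, -0.3805, 0.0244]
tool_rot: [173.3, 90.0, 161.6]
force: [-0.1, -0.5, -0.6]
grip_width: 0.0617
```

step_arm --pt "-0.2 0.0007 0 0 0" --pt "-0.2 0.0014 0 0 0" --pt "-0.2 0.0014 0 0 0"

```text
time_s: 9.95
tool_pos: [0.483, -0.3807, 0.0238]
tool_rot: [-96.7, 90.0, -108.5]
force: [-2.1, 1.9, 5.8]
grip_width: 0.0615
```

Contact with the floor (5.8 N). Release and rise.

step_arm --pt "0.6 -0.0005 0 0 0" --pt "0.6 -0.0005 0 0 0" --pt "0.6 -0.0005 0 0 0" --pt "0.6 -0.01 0 0 0" --pt "0.6 -0.04 0 0 0" --pt "0.6 -0.09 0 0 0" --pt "0.6 -0.15 0 0 0" --pt "0.6 -0.2 0 0 0" --pt "0.6 -0.24 0 0 0" --pt "0.6 -0.24 0 0 0"

```text
time_s: 11.2
tool_pos: [0.4847, -0.3814, 0.2681]
tool_rot: [-29.1, 89.5, -40.9]
force: [-0.0, -0.1, -0.4]
grip_width: 0.0697
```

```bash
cat > c.py <<'E'
from h import *
im,d=read_camera('side')
for t in('teether',):
  for r in regions_of('side',t)[:1]:
    P=pts('side',d,r['pixels']); print(t,r['p'],r['pixel'],np.median(P,0).round(3),np.percentile(P,[2,98],0).round(3).tolist())
o=monitor.get_obs();print(rel([.577,.055,.116],-2),o['tool_pos'],o['force'],o['time_s'])
E
python3 c.py
```

```text
teether 0.85 [289.8, 325.5] [ 0.481 -0.388  0.024] [[0.454, -0.411, 0.004], [0.511, -0.355, 0.028]]
(array([0.1473, 0.4456, 0.0033]), np.float64(-9.765165647944087)) [ 0.4828561  -0.38049396  0.26349037] [-0.26404982  0.0268543  -0.33273044] 11.3
```

step_arm --pt "1 0 0.03 0 0" --pt "1 0 0.08 0.001 -2" --pt "1 0 0.135 0.001 -4" --pt "1 0 0.19 0.001 -6" --pt "1 0 0.245 0.002 -8" --pt "1 0 0.3 0.002 -10" --pt "1 0 0.35 0.003 -10" --pt "1 0 0.4 0.003 -10" --pt "1 0.02 0.435 0.003 -10" --pt "1 0.05 0.445 0.003 -10" --pt "1 0.08 0.4455 0.003 -10" --pt "1 0.09 0.4455 0.003 -10"

```text
time_s: 12.8
tool_pos: [0.5745, 0.0547, 0.1697]
tool_rot: [-177.4, 89.7, -179.1]
force: [-0.1, -1.1, 0.9]
grip_width: 0.0868
```

step_arm --pt "1 0 0 0 0" --pt "1 0 0 0 0"

```text
time_s: 13.05
tool_pos: [0.5774, 0.0548, 0.1742]
tool_rot: [1.8, 89.9, -0.0]
force: [-0.2, -0.3, 1.0]
grip_width: 0.0873
```

```bash
cat > c.py <<'E'
from h import *
im,d=read_camera('side')
cv2.imwrite('pics/s3.png',cv2.resize(im[110:270,220:440],None,fx=3,fy=3,interpolation=3)[:,:,::-1])
o=monitor.get_obs();print(rel([.577,.055,.116],-2),o['tool_pos'],o['force'],o['time_s'])
E
python3 c.py
```

```text
(array([ 0.0583,  0.0002, -0.0006]), np.float64(0.19880648330732242)) [0.5774945  0.05477564 0.17434546] [-0.54011678 -0.61812534  0.75480441] 13.1
```

View pics/s3.png

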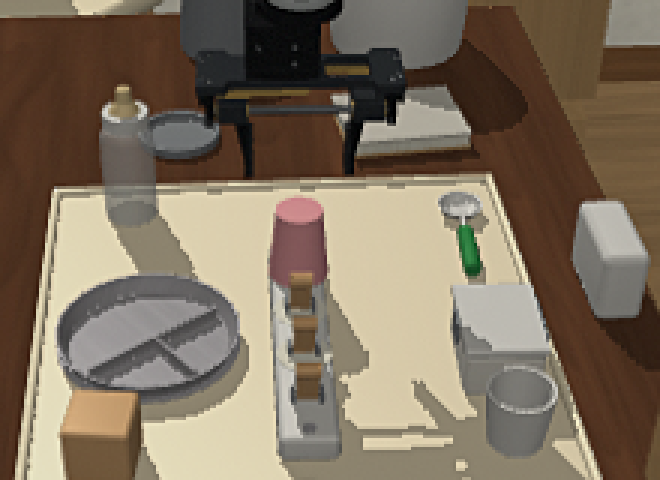

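step_arm --pt "1 0.02 0 0 0" --pt "1 0.042 0 0 0" --pt "1 0.055 0 0 0" --pt "1 0.059 0 0 0" --pt "1 0.059 0 0 0" --pt "-0.6 0.059 0 0 0" --pt "-0.6 0.059 0 0 0" --pt "-0.6 0.059 0 0 0" --pt "-0.6 0.059 0 0 0" --pt "-0.6 0.059 0 0 0" --pt "-0.6 0.059 0 0 0" --newtons 15

```text
time_s: 14.48
tool_pos: [0.577, 0.055, 0.1143]
tool_rot: [-0.3, 90.0, -2.1]
force: [0.9, -0.1, 0.3]
grip_width: 0.0501
```

step_arm --pt "-0.6 0 0 0 0" --pt "-0.6 -0.002 0 0 0" --pt "-0.6 -0.006 0 0 0" --pt "-0.6 -0.012 0 0 0" --pt "-0.6 -0.018 0 0 0" --pt "-0.6 -0.024 0 0 0" --pt "-0.6 -0.024 0 0 0"

```text
time_s: 15.35
tool_pos: [0.5772, 0.055, 0.1389]
tool_rot: [-4.2, 89.9, -5.9]
force: [-1.1, -0.7, -1.2]
grip_width: 0.0504
```

```bash
cat > c.py <<'E'
from h import *
im,d=read_camera('side')
cv2.imwrite('pics/s4.png',cv2.resize(im[110:270,220:440],None,fx=3,fy=3,interpolation=3)[:,:,::-1])
for t in('cup',):
  for r in regions_of('side',t)[:1]:
    P=pts('side',d,r['pixels']); print(t,r['p'],r['pixel'],np.median(P,0).round(3),np.percentile(P,[2,98],0).round(3).tolist())
o=monitor.get_obs();print(o['tool_pos'],o['force'],o['time_s'],o['grip_width'])
E
python3 c.py
```

```text
cup 0.78 [319.1, 182.1] [0.575 0.035 0.106] [[0.55, 0.025, 0.061], [0.604, 0.074, 0.137]]
[0.57672857 0.05486881 0.13813811] [-0.45110889 -0.90876621 -1.56647985] 15.45 0.050338225742263695
```

View pics/s4.png

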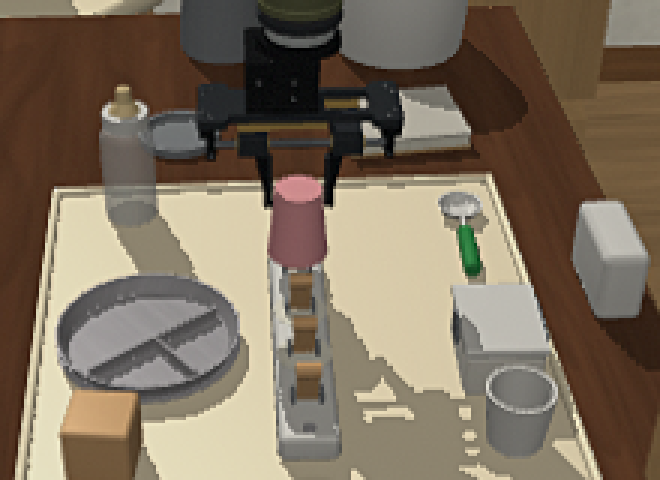

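step_arm --pt "-0.6 -0.01 0 0 0" --pt "-0.6 -0.022 0 0 0" --pt "-0.6 -0.036 0 0 0" --pt "-0.6 -0.055 0 0 0" --pt "-0.6 -0.08 0 0 0" --pt "-0.6 -0.11 0 0 0" --pt "-0.6 -0.135 0 0 0" --pt "-0.6 -0.15 0 0 0" --pt "-0.6 -0.15 0 0 0"

```text
time_s: 16.58
tool_pos: [0.5773, 0.0552, 0.2895]
tool_rot: [-1.4, 89.9, -3.2]
force: [-0.9, -0.7, -2.1]
grip_width: 0.0506
```

```bash
cat > c.py <<'E'
from h import *
im,d=read_camera('side')
for t in('cup','toggle1'):
  for r in regions_of('side',t)[:4]:
    P=pts('side',d,r['pixels']); print(t,r['p'],r['pixel'],np.median(P,0).round(3),np.percentile(P,[2,98],0).round(3).tolist())
im,d=read_camera('top')
P=pts('top',d);Q=P[np.hypot(P[:,0]-.458,P[:,1]-.388)<.035]; Z=P[np.hypot(P[:,0]-.458,P[:,1]-.388)<.07]; Z=Z[(Z[:,2]>.009)&(Z[:,2]<.02)]
print('floor',np.median(Q,0)); print('rim',Z.min(0),Z.max(0),cv2.minEnclosingCircle(Z[:,:2].astype(np.float32)))
g=im[200:300,130:240]; hc=cv2.HoughCircles(cv2.medianBlur(cv2.cvtColor(g,cv2.COLOR_RGB2GRAY),3),3,1.5,30,param1=100,param2=20,minRadius=14,maxRadius=24); print('hough',hc)
o=monitor.get_obs();print(rel([.457,.388,.29],-2),o['tool_pos'],o['force'],o['time_s'],o['grip_width'])
E
python3 c.py
```

```text
cup 0.91 [320.5, 139.7] [0.574 0.034 0.253] [[0.55, 0.024, 0.214], [0.6, 0.064, 0.287]]
toggle1 0.56 [321.9, 238.7] [ 0.57  -0.155  0.07 ] [[0.561, -0.162, 0.039], [0.58, -0.146, 0.088]]
toggle1 0.49 [319.3, 207.6] [ 0.574 -0.023  0.077] [[0.564, -0.03, 0.043], [0.583, -0.014, 0.088]]
toggle1 0.44 [317.9, 219.4] [ 0.573 -0.09   0.068] [[0.563, -0.097, 0.041], [0.581, -0.08, 0.089]]
toggle1 0.44 [317.9, 193.7] [0.576 0.043 0.072] [[0.566, 0.035, 0.041], [0.586, 0.053, 0.088]]
floor [0.45738319 0.3878259  0.00335403]
rim [0.40829461 0.34153953 0.0090165 ] [0.50489528 0.43921051 0.01867847] ((0.4556366801261902, 0.38979658484458923), 0.04987986758351326)
hough [[[48.75 50.25 19.1 ]]]
(array([-0.0029,  0.3294, -0.1294]), np.float64(0.2311038736090012)) [0.57616164 0.05474296 0.2868895 ] [ 0.25969015 -0.39678353 -0.15663865] 16.775 0.04992056388436006
```

step_arm --pt "-0.6 0 0.01 -0.004 0" --pt "-0.6 0 0.03 -0.012 0" --pt "-0.6 0 0.06 -0.024 0" --pt "-0.6 0 0.09 -0.036 0" --pt "-0.6 0 0.125 -0.049 0" --pt "-0.6 0 0.16 -0.063 0" --pt "-0.6 0 0.195 -0.077 0" --pt "-0.6 0 0.23 -0.09 0" --pt "-0.6 0 0.265 -0.104 0" --pt "-0.6 0 0.295 -0.116 0" --pt "-0.6 0 0.317 -0.125 0" --pt "-0.6 0 0.329 -0.13 0"

```text
time_s: 18.27
tool_pos: [0.4545, 0.3904, 0.2882]
tool_rot: [136.8, 89.9, 135.3]
force: [0.4, -0.3, -0.7]
grip_width: 0.0504
```

step_arm --pt "-0.6 0.02 0.001 0 0" --pt "-0.6 0.05 0.001 0 0" --pt "-0.6 0.09 0.001 0 0" --pt "-0.6 0.13 0.001 0 0" --pt "-0.6 0.155 0.001 0 0" --pt "-0.6 0.165 0.001 0 0" --pt "-0.6 0.165 0.001 0 0"

```text
time_s: 19.15
tool_pos: [0.4571, 0.3878, 0.1223]
tool_rot: [-133.2, 89.9, -135.0]
force: [0.0, 0.1, -0.6]
grip_width: 0.0508
```

```bash
cat > c.py <<'E'
from h import *
im,d=read_camera('side')
cv2.imwrite('pics/s5.png',cv2.resize(im[60:220,200:420],None,fx=3,fy=3,interpolation=3)[:,:,::-1])
for t in('cup',):
  for r in regions_of('side',t)[:1]:
    P=pts('side',d,r['pixels']); print(t,r['p'],r['pixel'],np.median(P,0).round(3),np.percentile(P,[2,98],0).round(3).tolist())
o=monitor.get_obs();print(rel([.456,.389,.083]),o['tool_pos'],o['force'],o['time_s'],o['grip_width'],o['qpos'])
E
python3 c.py
```

```text
cup 0.88 [279.4, 139.1] [0.457 0.366 0.087] [[0.432, 0.356, 0.047], [0.481, 0.398, 0.121]]
(array([ 0.041 , -0.0001, -0.0017]), None) [0.45762527 0.38898548 0.12398341] [ 0.00229403  0.85960958 -1.23722354] 19.25 0.05036158397298633 [ -2.4011067   25.08372926 -50.3211705   97.20259414  20.71494226
  67.46070108 -59.93207948]
```

View pics/s5.png

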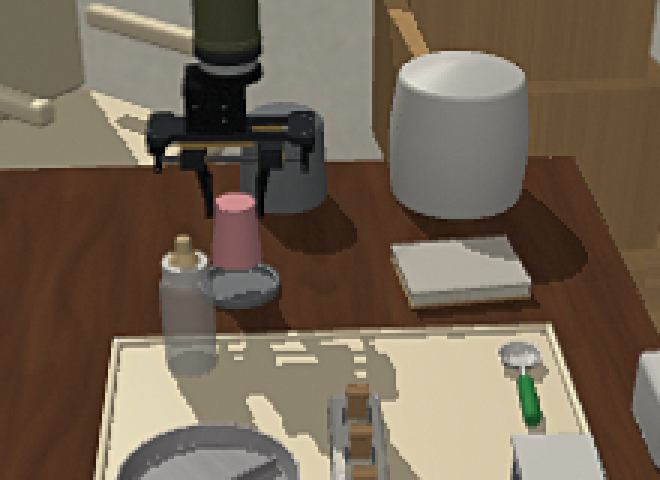

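step_arm --pt "-0.6 0.01 0 -0.001 0" --pt "-0.6 0.022 0 -0.001 0" --pt "-0.6 0.031 0 -0.001 0" --pt "-0.6 0.035 0 -0.001 0" --pt "-0.6 0.036 0 -0.001 0" --pt "-0.6 0.036 0 -0.001 0"

```text
time_s: 20.0
tool_pos: [0.4561, 0.389, 0.0873]
tool_rot: [52.6, 90.0, 50.8]
force: [0.7, -0.2, -0.4]
grip_width: 0.0506
```

step_arm --pt "-0.6 0.001 0 0 0" --pt "-0.6 0.002 0 0 0" --pt "-0.6 0.002 0 0 0"

```text
time_s: 20.38
tool_pos: [0.456, 0.3888, 0.0851]
tool_rot: [-81.4, 90.0, -83.2]
force: [-0.4, -0.1, -0.9]
grip_width: 0.0499
```

step_arm --pt "-0.6 0.001 0 0 0" --pt "-0.6 0.002 0 0 0" --pt "-0.6 0.002 0 0 0"

```text
time_s: 20.75
tool_pos: [0.4559, 0.3888, 0.083]
tool_rot: [-125.4, 90.0, -127.2]
force: [-0.3, -0.3, -0.7]
grip_width: 0.05
```

```bash
python3 -c "
from h import *
o=monitor.get_obs();print(o['tool_pos'],o['force'])"
```

```text
[0.45592193 0.38875494 0.08297   ] [-0.31331696 -0.27896175 -0.68389542]
```

step_arm --pt "-0.6 0.0007 0 0 0" --pt "-0.6 0.0014 0 0 0" --pt "-0.6 0.0014 0 0 0"

```text
time_s: 21.12
tool_pos: [0.4561, 0.3891, 0.0822]
tool_rot: [23.1, 90.0, 21.3]
force: [-0.5, -0.7, 2.9]
grip_width: 0.0502
```

Contact. Release, rise.

step_arm --pt "0.6 0 0 0 0" --pt "0.6 0 0 0 0" --pt "0.6 0 0 0 0" --pt "0.6 0 0 0 0" --pt "0.6 -0.01 0 0 0" --pt "0.6 -0.04 0 0 0" --pt "0.6 -0.09 0 0 0" --pt "0.6 -0.14 0 0 0" --pt "0.6 -0.18 0 0 0" --pt "0.6 -0.18 0 0 0"

```text
time_s: 22.38
tool_pos: [0.4569, 0.3907, 0.2662]
tool_rot: [37.3, 89.6, 35.6]
force: [-0.2, 0.4, -0.7]
grip_width: 0.0693
```

```bash
cat > c.py <<'E'
from h import *
im,d=read_camera('side')
for t in('cup','toggle1','teether'):
  for r in regions_of('side',t)[:4 if t=='toggle1' else 1]:
    P=pts('side',d,r['pixels']); print(t,r['p'],r['pixel'],np.median(P,0).round(3),np.percentile(P,[2,98],0).round(3).tolist())
# drag start: bar centre (.571,-.0445), dir (.0305,.9995)
o=monitor.get_obs();print(rel([.5658,-.215,.25],-2),o['tool_pos'],o['time_s'],o['grip_width'])
E
python3 c.py
```

```text
cup 0.84 [280.5, 145.0] [0.456 0.369 0.049] [[0.431, 0.356, 0.001], [0.482, 0.469, 0.081]]
toggle1 0.52 [322.8, 237.0] [ 0.57  -0.155  0.071] [[0.561, -0.163, 0.04], [0.58, -0.145, 0.089]]
toggle1 0.52 [321.0, 206.7] [ 0.574 -0.023  0.071] [[0.565, -0.031, 0.042], [0.583, -0.013, 0.088]]
teether 0.68 [291.7, 324.7] [ 0.482 -0.387  0.024] [[0.453, -0.412, 0.004], [0.511, -0.355, 0.029]]
(array([ 0.0113, -0.5995,  0.1288]), np.float64(0.2283513004033182)) [0.45562814 0.38820404 0.26058538] 22.575 0.06980629642040811
```

step_arm --pt "-1 0 -0.03 0.006 0" --pt "-1 0 -0.08 0.017 0" --pt "-1 0 -0.135 0.029 0" --pt "-1 0 -0.19 0.041 0" --pt "-1 0 -0.245 0.053 0" --pt "-1 0 -0.3 0.066 0" --pt "-1 0 -0.355 0.078 0" --pt "-1 0 -0.41 0.09 0" --pt "-1 0 -0.465 0.102 0" --pt "-1 0 -0.52 0.114 0" --pt "-1 0 -0.57 0.125 0" --pt "-1 0 -0.603 0.132 0"

```text
time_s: 24.08
tool_pos: [0.5683, -0.2212, 0.2597]
tool_rot: [170.8, 89.8, 168.9]
force: [0.2, -0.6, 0.2]
grip_width: 0.0007
```

step_arm --pt "-1 0.03 0 0 0" --pt "-1 0.07 0 0 0" --pt "-1 0.11 0 0 0" --pt "-1 0.12 0 0 0" --pt "-1 0.12 0 0 0" --pt "-1 0.12 0 0 0"

```text
time_s: 24.82
tool_pos: [0.5704, -0.2182, 0.1435]
tool_rot: [-21.1, 89.8, -22.9]
force: [0.1, 0.2, 0.2]
grip_width: 0.0004
```

```bash
python3 -c "
from h import *
o=monitor.get_obs();print(rel([.568,-.217,.094],-2),o['tool_pos'],o['force'],o['grip_width'])
M=R.from_euler('xyz',o['tool_rot'],degrees=True).as_matrix();print(M.round(3)); print(M.T@[.0303*.35,.35,0])"
```

```text
(array([ 0.0495,  0.0012, -0.0026]), np.float64(0.23334417717917688)) [ 0.57042084 -0.21818691  0.14347017] [0.06229768 0.21703486 0.23959612] 0.00040970888980824033
[[ 0.002  0.031  1.   ]
 [-0.001  1.    -0.031]
 [-1.    -0.001  0.002]]
[-3.35731515e-04  3.50160416e-01 -1.90216626e-04]
```

step_arm --pt "-1 0.02 0 -0.002 0" --pt "-1 0.04 0 -0.002 0" --pt "-1 0.05 0 -0.002 0" --pt "-1 0.05 0 -0.002 0" --pt "-1 0.05 0 -0.002 0"

```text
time_s: 25.45
tool_pos: [0.5677, -0.2179, 0.092]
tool_rot: [-11.0, 90.0, -12.8]
force: [-0.8, -0.5, 0.6]
grip_width: 0.0002
```

```bash
python3 -c "
from h import *
o=monitor.get_obs();print(rel([.568,-.217,.093],-2),o['tool_pos'],o['force'],o['grip_width'],o['qpos'])"
```

```text
(array([-0.001 ,  0.0009,  0.0003]), np.float64(0.23453522585957387)) [ 0.5677127  -0.21793087  0.09204718] [-0.75991391 -0.51053244  0.61848281] 0.0002381722969964186 [ 43.98716604  22.92334967 -31.09683412  98.16182561  13.10477225
  62.51832199   7.04407736]
```

step_arm --pt "-1 0 0.005 0 0" --pt "-1 0 0.015 0 0" --pt "-1 0 0.025 0 0" --pt "-1 0 0.035 0 0" --pt "-1 0 0.045 0 0" --pt "-1 0 0.055 0 0" --pt "-1 0 0.065 0 0" --pt "-1 0 0.075 0 0" --pt "-1 0 0.085 0 0" --pt "-1 0 0.095 0 0" --pt "-1 0 0.105 0 0" --pt "-1 0 0.115 0 0"

```text
time_s: 26.95
tool_pos: [0.5709, -0.1024, 0.0918]
tool_rot: [-84.5, 90.0, -86.3]
force: [-0.5, 0.4, -0.6]
grip_width: 0.0006
```

step_arm --pt "-1 0 0.01 0 0" --pt "-1 0 0.02 0 0" --pt "-1 0 0.03 0 0" --pt "-1 0 0.04 0 0" --pt "-1 0 0.05 0 0" --pt "-1 0 0.06 0 0" --pt "-1 0 0.07 0 0" --pt "-1 0 0.08 0 0" --pt "-1 0 0.09 0 0" --pt "-1 0 0.1 0 0" --pt "-1 0 0.11 0 0" --pt "-1 0 0.12 0 0"

```text
time_s: 28.45
tool_pos: [0.5746, 0.0177, 0.0917]
tool_rot: [-69.1, 90.0, -70.9]
force: [-0.2, 0.5, -0.3]
grip_width: 0.0001
```

step_arm --pt "-1 0 0.01 0 0" --pt "-1 0 0.02 0 0" --pt "-1 0 0.03 0 0" --pt "-1 0 0.04 0 0" --pt "-1 0 0.05 0 0" --pt "-1 0 0.06 0 0" --pt "-1 0 0.07 0 0" --pt "-1 0 0.08 0 0" --pt "-1 0 0.09 0 0" --pt "-1 0 0.1 0 0" --pt "-1 0 0.11 0 0" --pt "-1 0 0.12 0 0"

```text
time_s: 29.95
tool_pos: [0.5783, 0.1376, 0.0917]
tool_rot: [-68.6, 90.0, -70.4]
force: [0.0, -0.6, -0.4]
grip_width: 0.0005
```

step_arm --pt "-1 0 0 0 0" --pt "-1 -0.02 0 0 0" --pt "-1 -0.06 0 0 0" --pt "-1 -0.11 0 0 0" --pt "-1 -0.15 0 0 0" --pt "-1 -0.15 0 0 0" --pt "-1 -0.15 0 0 0" --pt "-1 -0.15 0 0 0"

```text
time_s: 30.95
tool_pos: [0.5776, 0.1364, 0.2406]
tool_rot: [-161.3, 89.9, -163.0]
force: [-0.8, -0.2, 0.1]
grip_width: 0.0008
```

```bash
cat > d.py <<'E'
from h import *
o=monitor.get_obs(); print(o['tool_pos'],o['time_s'],o['force'])
for c in('side','top'):
    im,d=read_camera(c)
    if c=='side': cv2.imwrite('pics/end.png',cv2.resize(im[110:350,220:440],None,fx=2.4,fy=2.4,interpolation=3)[:,:,::-1])
    for t in 'cup teether plate bottle tub spoon beaker block toggle1'.split():
        for r in regions_of(c,t)[:4 if t=='toggle1' else 1]:
            P=pts(c,d,r['pixels'])
            if r['p']>.3 and len(P)>4: print(c,t,round(r['p'],2),np.median(P,0).round(3),np.percentile(P,[2,98],0).round(3).tolist())
E
python3 d.py
```

```text
[0.57764753 0.13636358 0.2406317 ] 30.95 [-0.83195038 -0.23348316  0.0509641 ]
side cup 0.88 [0.457 0.368 0.046] [[0.428, 0.356, 0.002], [0.483, 0.412, 0.081]]
side teether 0.63 [ 0.482 -0.386  0.024] [[0.454, -0.412, 0.005], [0.513, -0.356, 0.029]]
side plate 0.65 [ 0.426 -0.015  0.013] [[0.344, -0.105, 0.008], [0.508, 0.066, 0.03]]
side bottle 0.8 [0.405 0.193 0.088] [[0.377, 0.184, 0.013], [0.431, 0.215, 0.158]]
side tub 0.61 [ 0.751 -0.088  0.064] [[0.718, -0.122, 0.019], [0.796, -0.023, 0.068]]
side spoon 0.61 [0.767 0.152 0.018] [[0.754, 0.066, 0.005], [0.792, 0.213, 0.029]]
side beaker 0.75 [ 0.757 -0.188  0.048] [[0.729, -0.206, 0.011], [0.785, -0.147, 0.068]]
side block 0.81 [ 0.391 -0.205  0.06 ] [[0.357, -0.215, 0.008], [0.421, -0.153, 0.07]]
side toggle1 0.65 [0.574 0.007 0.054] [[0.565, -0.014, 0.045], [0.584, 0.027, 0.063]]
side toggle1 0.6 [ 0.573 -0.06   0.053] [[0.563, -0.081, 0.044], [0.583, -0.04, 0.063]]
side toggle1 0.58 [0.576 0.074 0.054] [[0.567, 0.029, 0.042], [0.586, 0.094, 0.064]]
side toggle1 0.55 [ 0.571 -0.127  0.053] [[0.562, -0.148, 0.041], [0.582, -0.
[... 158 characters left out ...]
0.51, -0.349, 0.031]]
top plate 0.97 [ 0.428 -0.025  0.012] [[0.344, -0.099, 0.006], [0.505, 0.052, 0.03]]
top bottle 0.76 [0.402 0.212 0.139] [[0.378, 0.193, 0.105], [0.429, 0.237, 0.166]]
top tub 0.93 [ 0.754 -0.068  0.064] [[0.716, -0.117, 0.023], [0.797, -0.019, 0.07]]
top spoon 0.94 [0.766 0.134 0.02 ] [[0.665, 0.074, 0.006], [0.791, 0.204, 0.438]]
top beaker 0.71 [ 0.762 -0.177  0.033] [[0.726, -0.202, 0.006], [0.783, -0.146, 0.069]]
top block 0.63 [ 0.39  -0.177  0.066] [[0.357, -0.21, 0.007], [0.419, -0.148, 0.073]]
top toggle1 0.55 [ 0.572 -0.055  0.054] [[0.562, -0.079, 0.039], [0.583, -0.033, 0.065]]
top toggle1 0.45 [0.576 0.079 0.055] [[0.566, 0.056, 0.045], [0.586, 0.1, 0.065]]
```

View pics/end.png

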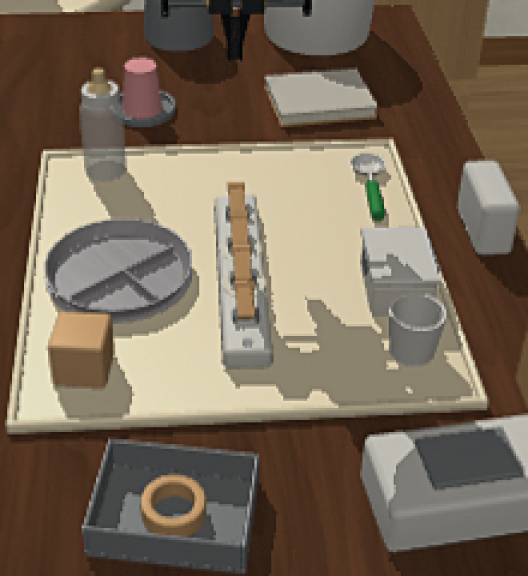

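All four toggles lie off, the cup is upright in the stand, and the ring is flat in the caddy. The bystanders haven't moved.

```bash
python3 -c "
from h import *
print(env.sign_off())"
```

```text
the job is handed in; nothing more can be done
None
```

The toy bar is cleared and switched off, and the job was handed in at about 32 s of the 69 s allowed.

- **Ring:** I lifted it straight up off toggle 1 and set it down flat in the caddy, lowering until it touched the floor with about 6 N.
- **Cup:** I lifted it straight up off toggle 4 and set it mouth-down inside the stand's rim, touching down with about 3 N. With both off the bar, the camera still showed all four toggles on.
- **Sweep:** With the fingertips shut, I made one continuous drag along the bar, about 37 mm above its top. The force readings stayed at noise level, under 1 N.

In the last side picture all four toggles lie over to the off side, with their tops about 27 mm above the bar. The cup stands at about (0.456, 0.389) and the ring is flat in the caddy, its top at about 26 mm. The plate, bottle, tub, beaker and block are within 2–3 mm of where they started.

The last checks disagreed in two places:
- **Top camera:** its network found only two of the four toggles, so the count of four rests on the side camera.
- **Spoon:** the middle of its outline shifted because the arm partly hid it in the top view. Its outline and the side picture show it unmoved.

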